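Stir the small grinding balls through the sieve

ROBOT

A 6-joint arm with a two-finger parallel gripper is mounted at the origin on a cart in front of the work surface, level with it; the furniture and walls round the work are solid. World frame = base frame: x ahead of the robot, y to its left, z up, the work surface at z = 0. Lengths are in mm, angles in rad, forces in N, time in s.
With the tool pointing down it reaches from about 350 to 875 mm from the base axis. Payload 4.2 kg.
Tool frame: the origin (TCP) lies between the finger pads; the fingertips stand 17 mm ahead of it and the grasp point (between the pads) lies 2 mm behind it; z points along the fingers, y is the line along which they close (so a half turn about z gives the same grasp; the last joint's range is limited). The gripper opens to 85 mm and grips with 20 to 120 N. Pads are 22 mm wide; open, the fingers measure 114 mm over their backs; the gripper's body (76 mm by 85 mm) begins 54 mm behind the grasp point. The pads swing forward as they close: fully open they stand 13 mm farther back than shut.
Start: joints at [-0.968, 0.385, 0.008, 0, -1.194, -0.259], TCP at [210.682, -588.398, 218.112] pointing down, gripper open.
Joint ranges: [-3.14, 3.14], [-1.21, 2.06], [-1.07, 1.41], [-3.16, 2.05], [-2.99, -0.16], [-3.1, 3.1]. Speed limits (rad/s): [2.79, 2.79, 3.14, 3.14, 3.14, 3.14].

INTERFACE

Orientations are given as a unit quaternion [x, y, z, w].
In Python, from bench import arm gives the robot as it stands.
- The arm moves only by the tool advance, called as name(argument=value, ...) on one line, values as JSON. Schema: {"type":"object","properties":{"rows":{"type":"object","properties":{"segments":{"type":"array","items":{"type":"array","items":{"type":"number"},"minItems":6,"maxItems":6},"minItems":1,"maxItems":10}},"additionalProperties":false,"required":["segments"]},"jaw":{"type":"number"},"only":{"type":"string"},"quiet":{"type":"boolean"},"lines":{"type":"string"}},"required":["rows"],"additionalProperties":false}. rows is an object whose key "segments" holds a list of rows, 1 to 10 of them, each of 6 numbers: dx, dy, dz in cm, then a rotation vector rx, ry, rz in units of 0.1 rad; each row is the pose to reach, as a shift and turn from the pose commanded when the call began, along the tool's axes at that moment; what a row does not reach only later rows make up. A row lasts 1/10 s, in which the tool goes at most 50 mm and 0.15 rad, less where a joint would pass 70% of its speed; a pose out of reach is approached as far as the arm can. jaw is the finger opening in mm, set as the call begins (left out keeps the last). The fingers move at their own pace and stop on an object; the grip force is fixed at half the most. Time passes only in rows, so rows that do not move let the fingers close. The tool returns the time, the measured TCP pose, the force, the opening and the grip force at its end. only (a regular expression) keeps the lines of the reply that match it, lines (a string "A,B") keeps lines A to B, and quiet returns only ok. Input that does not fit is refused with a message, and nothing moves.
- arm.read_state(): the state, without advancing time (a new reading comes with each control period).
- arm.get_image(name): name is "side" or "top" or "wrist"; returns the picture (400x640x3 uint8, blue, green, red); there is no depth.
- arm.get_calibration(name): a dict with "K" (3x3 intrinsics, pixels), "rvec" (rotation vector, rad) and "tvec" (3), from world to camera coordinates, as OpenCV has them. Camera axes: x right, y down, z forward; pixel columns grow to the right and rows downward; lengths in mm; the calibration is good to about 2 mm. A picture is of the moment at which its call begins: read the wrist's pose just before it. get_calibration takes no time and is no camera call; for the wrist camera it gives the pose at the moment of the call.
- arm.job_done(): hands the job in; it is judged then, once.
The state is a dict: "clock": time; "joints": joint angles; "joint_vel": joint speeds; "joint_efforts": joint torques, N m; "position": TCP position; "ee_rot": TCP orientation; "contact_force": force on the tool from outside, world axes, zero at the start; "wrist_torque": the same for the moment, N m; "gripper_width": finger opening in mm; "grasp_force": force on a finger pad.
Only numpy, scipy, OpenCV 4.12 (cv2) and the standard library are available. Lean on these libraries where they do the work, as an engineer would, in place of code of your own. Each camera call takes 0.05 s, during which the arm holds its last target. There are 200 camera calls.

TASK

The small brown and the large white grinding balls were tipped out of the mill jar together, and the large ones have settled into the sieve's slots and block them. Take the blue-handled stirring rod from the glass beaker and stir the balls about on the sieve plate until all five small balls have dropped through into the pan below, keeping all five large ones in the sieve, then stand the rod back in the beaker. Touch the balls with the rod only, and do not disturb the two loose reagent bottles (pink and amber).

Things in the scene. Friction and masses are not known exactly. Their poses are not given: they have to be found in the camera images.
- sieve: round steel laboratory sieve standing on its receiver pan, one fixed piece: 201 mm outside, 194 mm inside diameter (97 mm inner radius), rim 85 mm above the bench. Origin at the centre of its underside, on the bench; z up. The pan's floor, under the plate, is 4 mm above the bench
- sieve_plate (a point): centre of the top of the sieve's flat plate, 50 mm above the bench, axes as the sieve's. Openings 21 mm wide: a hole in the middle and ten radial slots from 48 to 93 mm out, on +x and every 36 degrees; solid elsewhere. Small balls fall through a free opening; a large one sinks 4 mm in and sits there until pushed. At first the middle and five slots are free
- large_0: large grinding ball, white polyamide, 36 mm diameter, about 30 g, smooth and slippery, loose; starts seated in a slot of the sieve plate (centre 64 mm above the bench; 68 mm when on the solid plate); origin at its centre; its axes mean nothing because it rolls
- large_1: large grinding ball, white polyamide, 36 mm diameter, about 30 g, smooth and slippery, loose; starts seated in a slot of the sieve plate (centre 64 mm above the bench; 68 mm when on the solid plate); origin at its centre; its axes mean nothing because it rolls
- large_2: large grinding ball, white polyamide, 36 mm diameter, about 30 g, smooth and slippery, loose; starts seated in a slot of the sieve plate (centre 64 mm above the bench; 68 mm when on the solid plate); origin at its centre; its axes mean nothing because it rolls
- large_3: large grinding ball, white polyamide, 36 mm diameter, about 30 g, smooth and slippery, loose; starts seated in a slot of the sieve plate (centre 64 mm above the bench; 68 mm when on the solid plate); origin at its centre; its axes mean nothing because it rolls
- large_4: large grinding ball, white polyamide, 36 mm diameter, about 30 g, smooth and slippery, loose; starts seated in a slot of the sieve plate (centre 64 mm above the bench; 68 mm when on the solid plate); origin at its centre; its axes mean nothing because it rolls
- small_0: small grinding ball, brown agate, 18 mm diameter, about 12 g, smooth and slippery, loose; starts on the solid part of the sieve plate (centre 59 mm above the bench; about 13 mm once in the pan); origin at its centre; its axes mean nothing because it rolls
- small_1: small grinding ball, brown agate, 18 mm diameter, about 12 g, smooth and slippery, loose; starts on the solid part of the sieve plate (centre 59 mm above the bench; about 13 mm once in the pan); origin at its centre; its axes mean nothing because it rolls
- small_2: small grinding ball, brown agate, 18 mm diameter, about 12 g, smooth and slippery, loose; starts on the solid part of the sieve plate (centre 59 mm above the bench; about 13 mm once in the pan); origin at its centre; its axes mean nothing because it rolls
- small_3: small grinding ball, brown agate, 18 mm diameter, about 12 g, smooth and slippery, loose; starts on the solid part of the sieve plate (centre 59 mm above the bench; about 13 mm once in the pan); origin at its centre; its axes mean nothing because it rolls
- small_4: small grinding ball, brown agate, 18 mm diameter, about 12 g, smooth and slippery, loose; starts on the solid part of the sieve plate (centre 59 mm above the bench; about 13 mm once in the pan); origin at its centre; its axes mean nothing because it rolls
- rod: loose stirring rod, 122 mm long, about 110 g: dark grey round PTFE foot 30 mm in diameter, 26 mm high, flat underneath with a 5 mm bevel; steel shaft 10 mm; flat blue rubber handle 56 to 122 mm above the foot's underside, 30 mm wide along x, 16 mm thick along y (grip across y, firmly). Starts upright in the beaker. Origin at the centre of the foot's underside, z towards the handle
- rod_foot (a point): centre of the underside of the rod's PTFE foot; the foot is wider than the sieve's openings, so it cannot drop into them. A ball clamped straight between the foot and the sieve wall jams and can turn the rod in the grip about the closing line of the fingers; balls pushed round along the wall move easily (1 to 3 N)
- rod_handle (a point): on the rod's axis in its handle, 78 mm above the foot's underside: where to grip; axes as the rod's
- beaker: clear glass beaker, fixed, 60 mm outside diameter (64 mm at the lip), inside diameter 55 mm, 48 mm high, inner floor 4 mm above the bench. Origin at the centre of its underside, z up; round, so its yaw means nothing
- bottle_pink: loose plastic reagent bottle with pink liquid, 48 mm diameter, 104 mm high, upright. Origin at the centre of its underside, z up
- bottle_amber: loose amber reagent bottle, 41 mm diameter, 94 mm high, upright. Origin at the centre of its underside, z up

How it is judged (in metres and radians):
On the way, in this order (a step that is already met when the one before it is completed fails the run):
1. the rod's foot is down among the balls, inside the sieve and less than 30 mm above the plate (horizontal distance between rod_foot and sieve below 0.09 m and z of rod_foot in the frame of sieve below 0.08 m), for 0.2 s.
2. all five small balls have fallen through into the pan, and the five large ones are in the sieve (z of each of small_0, small_1, small_2, small_3, small_4 in the frame of sieve below 0.036 m and horizontal distance between each of small_0, small_1, small_2, small_3, small_4, large_0, large_1, large_2, large_3, large_4 and sieve below 0.097 m and z of large_0 in the frame of sieve between 0.05 and 0.11 m and z of large_1 in the frame of sieve between 0.05 and 0.11 m and z of large_2 in the frame of sieve between 0.05 and 0.11 m and z of large_3 in the frame of sieve between 0.05 and 0.11 m and z of large_4 in the frame of sieve between 0.05 and 0.11 m), for 0.2 s.
At the end, for the whole second after the job is handed in: all five small balls lie in the pan under the plate (centres less than 36 mm above the bench), all five large ones on top of the plate inside the sieve; the rod rests with its foot in the beaker (underside less than 25 mm above the bench, within 28 mm of the beaker's axis) (all of step 2 and horizontal distance between rod_foot and beaker below 0.028 m and z of rod_foot in the frame of beaker below 0.025 m and linear speed of rod below 0.03 m/s); the robot touches nothing.
It fails at once if the gripper or arm touches a ball (contact force between any of the arm, the fingers and large_0 above 0.3 N or contact force between any of the arm, the fingers and large_1 above 0.3 N or contact force between any of the arm, the fingers and large_2 above 0.3 N or contact force between any of the arm, the fingers and large_3 above 0.3 N or contact force between any of the arm, the fingers and large_4 above 0.3 N or contact force between any of the arm, the fingers and small_0 above 0.3 N or contact force between any of the arm, the fingers and small_1 above 0.3 N or contact force between any of the arm, the fingers and small_2 above 0.3 N or contact force between any of the arm, the fingers and small_3 above 0.3 N or contact force between any of the arm, the fingers and small_4 above 0.3 N).
It fails at once if a reagent bottle is moved more than 30 mm or tipped (distance of any of bottle_pink, bottle_amber from where it was at the start of the episode above 0.03 m or angle between any of bottle_pink, bottle_amber's own z axis and vertical above 0.35 rad).
It also fails if it takes over 61 s, if anything falls off the work surface, if the arm or the gripper's body presses on something with over 40 N, if the wrist force passes 120 N, or if a joint passes its speed limit or range.

## Working session

There is one attempt and no reset: what is moved stays moved. The work goes in short steps, Python scripts to look and compute and a tool call to move; the robot and the scene stay as the last step left them, time stands still between calls to the robot, and variables do not carry over. Pictures are saved under pics/ and viewed, at most 10 in all, crops included, and the job is handed in when it is done.

```bash
ls; mkdir -p pics; python3 - <<'E'
from bench import arm
import cv2,numpy as np
s=arm.read_state(); print(s['clock'],s['position'],s['ee_rot'],s['contact_force'])
for n in('top','side'):
    c=arm.get_calibration(n); print(n,c['K'].tolist() if hasattr(c['K'],'tolist') else c['K'],c['rvec'],c['tvec'])
    cv2.imwrite(f'pics/{n}0.png',arm.get_image(n))
E
```

```text
bench.py
pics
0.0 [ 210.49423585 -587.85260773  217.01965629] [-1.70947262e-01  9.85279594e-01  1.05437989e-03 -2.11153207e-04] [ 0.51747936 -0.9403247  -0.2140245 ]
top [[500.92846762223974, 0.0, 318.1053351168746], [0.0, 500.92846762223974, 205.3625863329069], [0.0, 0.0, 1.0]] [ 2.14882622 -2.10359705  0.19176486] [   4.04867288  605.22713683 1118.7343422 ]
side [[439.0104110948795, 0.0, 322.0018095210116], [0.0, 439.0104110948795, 198.85898809109509], [0.0, 0.0, 1.0]] [ 0.76712005 -2.56436517  1.10466496] [ 489.86801615  260.83775049 1096.05440696]
```

View pics/top0.png

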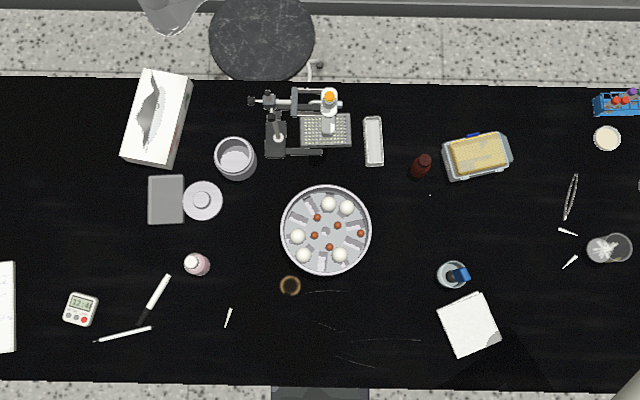

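View pics/side0.png

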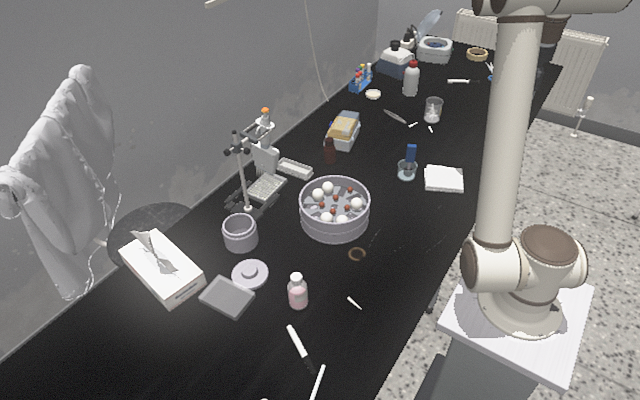

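The top view shows the sieve at about (326,230), with white and brown balls in it. The rod and beaker are at (455,274), the pink bottle at (196,264) and the amber one at (421,166). Next I measure them.

```bash
cat > h.py <<'E'
from bench import arm
import cv2,numpy as np
def ray(n,uv,z,c=None):
    c=c or arm.get_calibration(n); R=cv2.Rodrigues(np.array(c['rvec'],float))[0]; t=np.array(c['tvec'],float).ravel()
    d=R.T@np.linalg.inv(np.array(c['K']))@np.array([uv[0],uv[1],1.]); o=-R.T@t
    return o+d*(z-o[2])/d[2]
def proj(n,p,c=None):
    c=c or arm.get_calibration(n)
    return cv2.projectPoints(np.array(p,float).reshape(-1,1,3),np.array(c['rvec'],float),np.array(c['tvec'],float),np.array(c['K']),None)[0].reshape(-1,2)
def blobs(m,amin=3):
    n,_,st,ce=cv2.connectedComponentsWithStats(m.astype(np.uint8)); return [(ce[i].round(1),st[i,4],st[i,:4]) for i in range(1,n) if st[i,4]>=amin]
def tool(p):  # world vector -> tool axes
    from scipy.spatial.transform import Rotation as Ro
    return Ro.from_quat(arm.read_state()['ee_rot']).inv().apply(p)
E
python3 - <<'E'
from h import *
a=cv2.imread('pics/top0.png'); hsv=cv2.cvtColor(a,cv2.COLOR_BGR2HSV); H,S,V=cv2.split(hsv)
roi=np.zeros(H.shape,bool); roi[180:282,275:378]=1
print('brown');
for b in blobs(roi&((H<12)|(H>170))&(S>120),4): print(b[:2],ray('top',b[0],59).round(1))
print('blue')
for b in blobs((H>95)&(H<125)&(S>120)&(np.indices(H.shape)[0]>240)): print(b,ray('top',b[0],110).round(1))
print('sieve')
m=roi&(V>60); m=cv2.morphologyEx(m.astype(np.uint8),cv2.MORPH_CLOSE,np.ones((5,5)))
c=max(cv2.findContours(m,0,1)[0],key=cv2.contourArea); print(cv2.fitEllipse(cv2.convexHull(c)),ray('top',cv2.fitEllipse(cv2.convexHull(c))[0],85).round(1))
z=cv2.resize(a[175:285,270:385],None,fx=5,fy=5,interpolation=cv2.INTER_CUBIC)
w=cv2.resize(a[250:300,430:480],(225,225),interpolation=cv2.INTER_CUBIC)
o=np.zeros((550,800,3),np.uint8);o[:,:575]=z;o[:225,575:]=w
b=cv2.imread('pics/side0.png'); o[225:450,575:]=cv2.resize(b[135:190,385:440],(225,225),interpolation=cv2.INTER_CUBIC)
cv2.imwrite('pics/z0.png',o)
E
```

```text
brown
(array([316.7, 216.9]), np.int32(33)) [576.9  19.6  59. ]
(array([337.1, 224.7]), np.int32(35)) [559.6 -28.1  59. ]
(array([360.2, 232.8]), np.int32(37)) [541.9 -81.7  59. ]
(array([313.9, 234.9]), np.int32(35)) [534.7  25.2  59. ]
(array([329. , 246.4]), np.int32(37)) [508.9 -10.2  59. ]
blue
(array([567.5, 259.5]), np.int32(4), array([566, 258,   4,   4], dtype=int32)) [ 486.2 -531.5  110. ]
(array([563.2, 264.6]), np.int32(5), array([562, 263,   4,   4], dtype=int32)) [ 474.8 -521.4  110. ]
(array([613., 262.]), np.int32(3), array([612, 262,   3,   1], dtype=int32)) [ 482.8 -630.7  110. ]
(array([461.6, 274.5]), np.int32(196), array([453, 267,  18,  15], dtype=int32)) [ 448.7 -298.7  110. ]
(array([ 66.7, 300. ]), np.int32(3), array([ 66, 299,   2,   3], dtype=int32)) [376.  554.1 110. ]
(array([223., 325.]), np.int32(3), array([223, 324,   1,   3], dtype=int32)) [330.7 214.5 110. ]
(array([491., 346.]), np.int32(3), array([490, 346,   3,   1], dtype=int32)) [ 299.4 -356.6  110. ]
(array([487. , 348.7]), np.int32(3), array([486, 348,   3,   2], dtype=int32)) [ 293.6 -347.9  110. ]
(array([484., 363.]), np.int32(3), array([483, 362,   3,   3], dtype=int32)) [ 264.3 -340.4  110. ]
(array([ 64., 380.]), np.int32(3), array([ 63, 380,   3,   1], dtype=int32)) [211.5 541.4 110. ]
(array([103., 381.]), np.int32(3), array([102, 381,   3,   1], dtype=int32)) [211.2 459.5 110. ]
(array([137.7, 381.3]), np.int32(3), array([137, 381,   2,   2], dtype=int32)) [212.1 386.8 110. ]
(array([458. , 388.7]), np.int32(3), array([457, 388,   3,   2], dtype=int32)) [ 211.4 -284.   110. ]
(array([465. , 388.7]), np.int32(3), array([464, 388,   3,   2], dtype=int32)) [ 211.7 -298.7  110. ]
sieve
((325.40496826171875, 229.46839904785156), (91.706298828125, 92.00930786132812), 62.16407012939453) [544.4  -0.8  85. ]
```

View pics/z0.png

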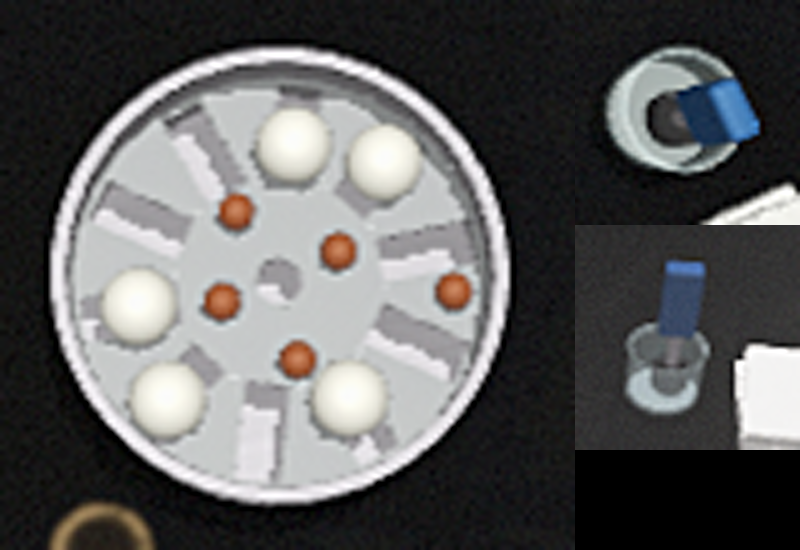

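The enlarged crop shows free slots at crop pixels (210,155), (142,218), (428,247), (420,342) and (260,430), and the free centre hole at (279,281). The handle's top face is at about (740,108), with its long edge running (728,80) to (755,130). The rod stands upright.

```bash
python3 - <<'E'
from h import *
C=ray('top',(325.4,229.5),85)
f=lambda u,v:(270+u/5-.4,175+v/5-.4)
Hc=ray('top',f(279,281),50); print('hole',Hc.round(1),C.round(1))
for p in [(210,155),(142,218),(428,247),(420,342),(260,430)]:
    q=ray('top',f(*p),50)-C; print(q[:2].round(1),np.hypot(*q[:2]).round(1),np.degrees(np.arctan2(q[1],q[0])).round(1),(np.degrees(np.arctan2(q[1],q[0]))%36).round(1))
for p in [(293,144),(384,162),(138,305),(168,400),(349,399)]:
    q=ray('top',f(*p),64)-C; print('L',(q+C)[:2].round(1),np.hypot(*q[:2]).round(1),(np.degrees(np.arctan2(q[1],q[0]))%36).round(1))
print('rodtop',ray('top',(466.5,273.8),126).round(1),ray('side',(411.7,144.8),126).round(1))
a=ray('top',(430+(728-575)/4.5,250+80/4.5),126);b=ray('top',(430+(755-575)/4.5,250+130/4.5),126);print(a-b,np.degrees(np.arctan2(*(a-b)[1::-1])))
print('side sieve', ray('side',proj('side',[C])[0],85), proj('side',[C]))
print('beaker side foot', ray('side',(385+93/4.09,135+150/4.09),17).round(1),'top foot',ray('top',(430+(665-575)/4.5,250+118/4.5),30).round(1))
print(arm.get_calibration('wrist'))
E
```

```text
hole [546.   -1.3  50. ] [544.4  -0.8  85. ]
[60.6 33.1] 69.1 28.6 28.6
[30.  64.2] 70.8 65.0 29.0
[ 19.1 -69.8] 72.4 -74.7 33.3
[-25.5 -66.5] 71.2 -111.0 33.0
[-67.8   7. ] 68.1 174.1 30.1
L [608.5  -6.5] 64.4 31.0
L [600.9 -48.9] 74.2 31.6
L [531.7  63.4] 65.5 29.2
L [488.4  48.5] 74.6 30.6
L [490.6 -34.1] 63.3 31.8
rodtop [ 449.6 -304.8  126. ] [ 448.7 -300.2  126. ]
[23.39988359 12.11303713  0.        ] 27.36851209365467
side sieve [544.36198981  -0.83608018  85.        ] [[334.57512691 197.91492536]]
beaker side foot [ 448.4 -300.3   17. ] top foot [ 448.1 -294.3   30. ]
{'K': array([[311.66858854,   0.        , 321.26169191],
       [  0.        , 311.66858854, 200.87030191],
       [  0.        ,   0.        ,   1.        ]]), 'rvec': array([-1.69954497, -2.41285674, -0.35856205]), 'tvec': array([622.86188305, -38.59346993, 378.37094455])}
```

The manual's scale: shifts go in cm and turns go in units of 0.1 rad. Converting my numbers, -321 mm is -32.1, 190 mm is 19, -0.134 rad is -1.34.

advance(rows={"segments": [[-32.1,19,0,0,0,-1.34],[-32.1,19,0,0,0,-1.34],[-32.1,19,0,0,0,-1.34],[-32.1,19,0,0,0,-1.34],[-32.1,19,0,0,0,-1.34],[-32.1,19,0,0,0,-1.34],[-32.1,19,0,0,0,-1.34],[-32.1,19,0,0,0,-1.34],[-32.1,19,0,0,0,-1.34],[-32.1,19,0,0,0,-1.34]]}, jaw=85)

```text
clock: 1.1
position: [448.7, -300.9, 217.7]
ee_rot: [-0.237, 0.971, 0.0, -0.0]
contact_force: [-0.5, 0.1, 0.1]
gripper_width: 85.0
grasp_force: 0.0
```

advance(rows={"segments": [[0,0,0,0,0,0],[0,0,0,0,0,0]]})

```text
clock: 1.3
position: [448.0, -302.2, 218.0]
ee_rot: [-0.236, 0.972, 0.0, -0.0]
contact_force: [-0.6, 0.5, 0.2]
gripper_width: 85.3
grasp_force: 0.0
```

```bash
python3 - <<'E'
from h import *
a=arm.get_image('wrist');cv2.imwrite('pics/w0.png',a)
s=arm.read_state();print(s['position'],s['ee_rot'],s['gripper_width'])
for p in ([449,-301,126],[449,-301,4]): print(proj('wrist',[p]))
E
```

```text
[ 448.09311852 -302.1811703   218.04953005] [-2.35746135e-01  9.71814665e-01  5.79078792e-05 -1.16063002e-04] 85.1145302615903
[[320.58191988 199.80552015]]
[[320.88507257 170.7520703 ]]
```

View pics/w0.png

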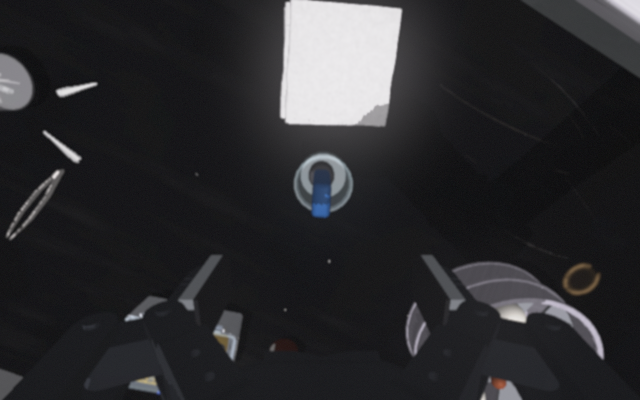

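The wrist view shows the handle at about (321,200), upright and square to the fingers, as predicted. I check the fine offsets numerically and compute the descent.

```bash
python3 - <<'E'
from h import *
a=cv2.imread('pics/w0.png');h=cv2.cvtColor(a,cv2.COLOR_BGR2HSV);m=(h[...,0]>95)&(h[...,0]<125)&(h[...,1]>110)&(h[...,2]>40);m[:130]=0;m[240:]=0;m[:,:280]=0;m[:,360:]=0
for v in range(160,225,4):
    c=np.where(m[v])[0]; print(v,(c.min(),c.max(),h[v,c,2].mean().round()) if len(c) else None)
print(tool(np.array([449,-301,80])-arm.read_state()['position']))
E
```

```text
160 None
164 None
168 None
172 (np.int64(317), np.int64(317), np.float64(75.0))
176 (np.int64(315), np.int64(326), np.float64(74.0))
180 (np.int64(315), np.int64(327), np.float64(73.0))
184 (np.int64(314), np.int64(329), np.float64(86.0))
188 (np.int64(314), np.int64(329), np.float64(106.0))
192 (np.int64(313), np.int64(329), np.float64(108.0))
196 (np.int64(313), np.int64(329), np.float64(118.0))
200 (np.int64(312), np.int64(329), np.float64(105.0))
204 (np.int64(312), np.int64(329), np.float64(138.0))
208 (np.int64(312), np.int64(329), np.float64(156.0))
212 (np.int64(311), np.int64(329), np.float64(150.0))
216 (np.int64(313), np.int64(328), np.float64(112.0))
220 None
224 None
[ -1.37466775   0.61125225 138.04936437]
```

advance(rows={"segments": [[0,0,4.5,0,0,0],[0,0,9,0,0,0],[0,0,12.5,0,0,0],[0,0,13.8,0,0,0],[0,0,13.8,0,0,0],[0,0,13.8,0,0,0]]})

```text
clock: 1.95
position: [449.1, -302.1, 80.6]
ee_rot: [-0.236, 0.972, -0.0, 0.0]
contact_force: [0.5, -0.2, 0.0]
gripper_width: 84.9
grasp_force: 0.0
```

advance(rows={"segments": [[0,0,0,0,0,0],[0,0,0,0,0,0],[0,0,0,0,0,0],[0,0,0,0,0,0],[0,0,0,0,0,0],[0,0,0,0,0,0],[0,0,0,0,0,0]]}, jaw=5)

```text
clock: 2.65
position: [449.4, -301.5, 80.6]
ee_rot: [-0.237, 0.972, -0.0, 0.0]
contact_force: [-0.8, -0.1, 2.7]
gripper_width: 15.0
grasp_force: 58.8
```

advance(rows={"segments": [[0,0,0,0,0,0],[0,0,0,0,0,0],[0,0,0,0,0,0]]})

```text
clock: 2.95
position: [449.4, -301.5, 80.6]
ee_rot: [-0.237, 0.972, -0.0, 0.0]
contact_force: [0.4, 0.2, 4.2]
gripper_width: 15.3
grasp_force: 59.1
```

```bash
cat >> h.py <<'E'
O=np.array([545.,-1.])
def disp(a,b):  # sieve-relative xy -> tool dx dy
    return tool(np.r_[np.array(b,float)-np.array(a,float),0])[:2].round(1)
E
python3 - <<'E'
from h import *
cmd=np.array([448.9,-301.4]); s=(8,5)
print('to sieve',disp(cmd-O,s))
for a,b in [((8,5),(31,18.5)),((8,5),(17,1)),((8,5),(14,-32)),]: print(a,b,disp(a,b))
E
```

```text
to sieve [-232.9  223.3]
(8, 5) (31, 18.5) [-26.6   1.4]
(8, 5) (17, 1) [-6.2 -7.7]
(8, 5) (14, -32) [ 11.7 -35.6]
```

advance(rows={"segments": [[0,0,-3,0,0,0],[0,0,-6,0,0,0],[0,0,-9,0,0,0],[0,0,-12,0,0,0],[0,0,-12,0,0,0]]})

```text
clock: 3.45
position: [450.6, -302.1, 203.7]
ee_rot: [-0.237, 0.972, -0.002, 0.003]
contact_force: [0.2, -0.8, -2.1]
gripper_width: 15.2
grasp_force: 58.9
```

To row units: -233 mm is -23.3, 223.3 mm is 22.33.

advance(rows={"segments": [[-3,2.8,0,0,0,0],[-6,5.7,0,0,0,0],[-9,8.6,0,0,0,0],[-12,11.5,0,0,0,0],[-15,14.4,0,0,0,0],[-18,17.2,0,0,0,0],[-21,20.1,0,0,0,0],[-23.3,22.33,0,0,0,0],[-23.3,22.33,0,0,0,0],[-23.3,22.33,0,0,0,0]]})

```text
clock: 4.45
position: [551.9, 4.5, 198.2]
ee_rot: [-0.237, 0.971, 0.0, -0.002]
contact_force: [0.1, -0.7, -0.7]
gripper_width: 15.3
grasp_force: 58.9
```

```bash
python3 - <<'E'
from h import *
for n in('side','top'): cv2.imwrite(f'pics/{n}1.png',arm.get_image(n))
s=arm.read_state();print(s['position']);b=cv2.imread('pics/side1.png');t=cv2.imread('pics/top1.png')
c=lambda i:cv2.resize(i,(400,400),interpolation=cv2.INTER_CUBIC)
cv2.imwrite('pics/m1.png',np.hstack([c(b[110:250,270:410]),c(t[170:290,265:385])]))
E
```

```text
[552.06238105   3.36633254 198.98370761]
```

View pics/m1.png

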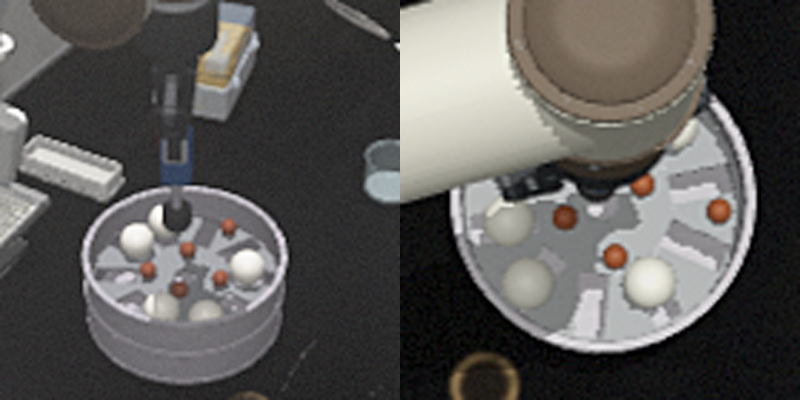

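The rod hangs upright over the sieve, with its foot at side-crop pixel (178,215). All ten balls are unchanged. I descend in front of ball A and check the foot's position in the side view as I go.

```bash
python3 - <<'E'
from h import *
print(proj('side',[[552,4,136],[552,4,123]]), 'seen foot centre 332.3 185.3')
E
```

```text
[[331.4014868  184.58184439]
 [331.41027456 188.04818862]] seen foot centre 332.3 185.3
```

advance(rows={"segments": [[0,0,2.5,0,0,0],[0,0,5,0,0,0],[0,0,6.6,0,0,0],[0,0,7.2,0,0,0],[0,0,7.2,0,0,0],[0,0,7.2,0,0,0]]})

```text
clock: 5.15
position: [553.4, 3.6, 128.7]
ee_rot: [-0.236, 0.972, -0.0, 0.001]
contact_force: [0.3, -0.5, -1.2]
gripper_width: 15.2
grasp_force: 58.9
```

advance(rows={"segments": [[-0.5,0.03,0,0,0,0],[-1,0.05,0,0,0,0],[-1.5,0.08,0,0,0,0],[-2,0.1,0,0,0,0],[-2.5,0.13,0,0,0,0],[-2.8,0.15,0,0,0,0],[-2.8,0.15,0,0,0,0]]})

```text
clock: 5.85
position: [577.6, 18.6, 128.0]
ee_rot: [-0.237, 0.972, -0.0, -0.0]
contact_force: [1.0, 0.5, -0.0]
gripper_width: 15.1
grasp_force: 58.9
```

```bash
python3 - <<'E'
from h import *
for n in('side','top'): cv2.imwrite(f'pics/{n}2.png',arm.get_image(n))
for n in('side','top'):
    a=cv2.imread(f'pics/{n}2.png');h=cv2.cvtColor(a,cv2.COLOR_BGR2HSV);m=((h[...,0]<12)|(h[...,0]>170))&(h[...,1]>110)
    r=np.zeros(m.shape,bool);r[(slice(170,245) if n=='side' else slice(180,282)),(slice(295,375) if n=='side' else slice(275,378))]=1
    for b in blobs(m&r,5): print(n,b[0],b[1],(ray(n,b[0],59)[:2]-O).round(1))
E
```

```text
side [349.5 189. ] 16 [ -2.4 -81.2]
side [335.2 197. ] 19 [ 14.9 -27.8]
side [346.5 207. ] 16 [-35.6  -9.5]
side [332.4 210.8] 14 [-9.7 25.8]
top [337.2 224.8] 38 [ 14.4 -27.3]
top [360.2 232.8] 37 [ -3.1 -80.7]
top [314.1 234.9] 39 [-10.3  25.7]
top [329.1 246.4] 38 [-36.1  -9.4]
```

```bash
cat >> h.py <<'E'
def small(k):
    for n in('side','top'):
        a=arm.get_image(n);cv2.imwrite(f'pics/{n}{k}.png',a);h=cv2.cvtColor(a,cv2.COLOR_BGR2HSV);m=((h[...,0]<12)|(h[...,0]>170))&(h[...,1]>110)
        r=np.zeros(m.shape,bool);r[(slice(170,245) if n=='side' else slice(180,282)),(slice(295,375) if n=='side' else slice(275,378))]=1
        for b in blobs(m&r,4): print(n,b[0],b[1],(ray(n,b[0],59)[:2]-O).round(1))
    print(arm.read_state()['position'][:2]-O)
E
python3 - <<'E'
from h import *
for p in [(17,1),(14,-33)]: print(p,disp((32.2,19.2),p))
for p in [(-13.5,-26),(-37,-8)]: print(p,disp((14,-33),p))
E
```

```text
(17, 1) [21.9 -9.2]
(14, -33) [ 40.2 -38. ]
(-13.5, -26) [21.2 18.9]
(-37, -8) [33.8 45.7]
```

To row units: 40 mm is 4, -38 mm is -3.8.

advance(rows={"segments": [[1.1,-0.5,0,0,0,0],[2.2,-0.9,0,0,0,0],[2.2,-0.9,0,0,0,0],[2.5,-1.4,0,0,0,0],[2.8,-1.9,0,0,0,0],[3.1,-2.3,0,0,0,0],[3.4,-2.8,0,0,0,0],[3.7,-3.3,0,0,0,0],[4,-3.8,0,0,0,0],[4,-3.8,0,0,0,0]]})

```text
clock: 6.95
position: [559.1, -34.5, 128.0]
ee_rot: [-0.236, 0.972, -0.0, -0.0]
contact_force: [0.2, 0.2, -1.1]
gripper_width: 15.2
grasp_force: 58.9
```

```bash
python3 -c "
from h import *;small(3)"
```

```text
side [349.5 189. ] 16 [ -2.4 -81.2]
side [346.5 207.1] 13 [-35.8  -9.1]
side [332.4 210.8] 14 [-9.7 25.8]
top [357.4 226.1] 25 [ 12.4 -74.2]
top [360.2 232.8] 38 [ -3.1 -80.7]
top [314.1 234.8] 40 [-10.1  25.7]
top [329.2 246.5] 38 [-36.4  -9.6]
top [284.5 254. ] 4 [-55.8  92.6]
top [296.5 271.2] 4 [-94.3  63.9]
[ 14.26548734 -32.96101295]
```

To row units: 46 mm is 4.6, 40 mm is 4.

advance(rows={"segments": [[1.1,0.9,0,0,0,0],[2.1,1.9,0,0,0,0],[2.1,1.9,0,0,0,0],[2.3,2.4,0,0,0,0],[2.6,2.9,0,0,0,0],[2.8,3.4,0,0,0,0],[3.1,4,0,0,0,0],[3.4,4.6,0,0,0,0],[3.4,4.6,0,0,0,0],[3.4,4.6,0,0,0,0]]})

```text
clock: 8.05
position: [507.9, -8.4, 128.3]
ee_rot: [-0.237, 0.972, -0.0, 0.0]
contact_force: [0.9, 0.6, -1.7]
gripper_width: 15.8
grasp_force: 58.9
```

```bash
python3 -c "
from h import *;small(4)"
```

```text
side [332.5 210.8] 18 [-9.9 25.7]
top [310.8 200.2] 6 [71.2 35.3]
top [361.4 233.1] 22 [ -3.8 -83.5]
[-36.93343229  -7.59586247]
```

```bash
python3 -c "
from h import *
for p in [(-32,8.5),(3,36)]: print(p,disp((-37,-8),p))"
```

```text
(-32, 8.5) [-12.   12.4]
(3, 36) [-55.8  20.7]
```

To row units: -56 mm is -5.6, -50 mm is -5.

advance(rows={"segments": [[-0.6,0.6,0,0,0,0],[-1.2,1.2,0,0,0,0],[-1.2,1.2,0,0,0,0],[-1.8,1.3,0,0,0,0],[-2.5,1.5,0,0,0,0],[-3.1,1.6,0,0,0,0],[-3.7,1.7,0,0,0,0],[-4.4,1.8,0,0,0,0],[-5,1.9,0,0,0,0],[-5.6,2.1,0,0,0,0]]})

```text
clock: 9.15
position: [548.4, 36.0, 128.0]
ee_rot: [-0.237, 0.972, -0.0, -0.0]
contact_force: [0.5, 0.4, -1.0]
gripper_width: 15.2
grasp_force: 58.9
```

advance(rows={"segments": [[0,0,0,0,0,0],[0,0,0,0,0,0]]})

```text
clock: 9.35
position: [547.8, 35.8, 128.0]
ee_rot: [-0.237, 0.972, 0.0, -0.0]
contact_force: [0.1, -0.4, -1.0]
gripper_width: 15.1
grasp_force: 58.9
```

```bash
python3 -c "
from h import *;small(5)"
```

```text
side [349.5 189. ] 16 [ -2.4 -81.2]
top [357.9 225.9] 27 [ 12.8 -75.3]
top [360.2 232.8] 37 [ -3.1 -80.7]
[ 2.65358194 36.65945149]
```

```bash
python3 -c "
from h import *
for p in [(-12,-20),(-17,-45),(-30,-71)]: print(p,disp((3,36),p))
for p in [(-15,-74),(0,-75.5)]: print(p,disp((-30,-71),p))"
```

```text
(-12, -20) [ 39.1 -42.8]
(-17, -45) [ 55.  -62.7]
(-30, -71) [ 78.5 -79.9]
(-15, -74) [-11.9  -9.6]
(0, -75.5) [-24.6 -17.8]
```

advance(rows={"segments": [[1.3,-1.4,0,0,0,0],[2.6,-2.8,0,0,0,0],[3.9,-4.3,0,0,0,0],[4.7,-5.3,0,0,0,0],[5.5,-6.3,0,0,0,0],[6.3,-6.9,0,0,0,0],[7.1,-7.4,0,0,0,0],[7.85,-8,0,0,0,0],[7.85,-8,0,0,0,0]]})

```text
clock: 10.35
position: [514.3, -72.1, 128.1]
ee_rot: [-0.236, 0.972, 0.0, -0.0]
contact_force: [0.6, 0.7, -0.6]
gripper_width: 15.4
grasp_force: 58.9
```

advance(rows={"segments": [[-0.4,-0.3,0,0,0,0],[-0.8,-0.6,0,0,0,0],[-1.2,-0.96,0,0,0,0],[-1.5,-1.16,0,0,0,0],[-1.8,-1.36,0,0,0,0],[-2.15,-1.57,0,0,0,0],[-2.46,-1.78,0,0,0,0],[-2.46,-1.78,0,0,0,0],[-2.46,-1.78,0,0,0,0]]})

```text
clock: 11.25
position: [545.0, -75.9, 128.0]
ee_rot: [-0.237, 0.972, 0.0, -0.0]
contact_force: [0.7, -0.2, -1.2]
gripper_width: 15.3
grasp_force: 58.9
```

```bash
python3 -c "
from h import *;small(6)"
```

```text
[ -0.16761978 -74.8640356 ]
```

Nothing brown is visible on the plate now. I raise the rod, move it toward the beaker and check from above.

```bash
python3 -c "
from h import *
print(disp((0,-75.5),np.array([448.9,-301.4])-O))"
```

```text
[ 188.7 -155.5]
```

advance(rows={"segments": [[0,0,-2.4,0,0,0],[0,0,-4.8,0,0,0],[0,0,-7.2,0,0,0],[0,0,-7.2,0,0,0]]})

```text
clock: 11.75
position: [547.2, -75.9, 204.0]
ee_rot: [-0.237, 0.972, -0.001, 0.004]
contact_force: [0.0, -0.2, -1.2]
gripper_width: 14.9
grasp_force: 59.0
```

advance(rows={"segments": [[3,-2,0,0,0,0],[6,-4,0,0,0,0],[9,-6,0,0,0,0],[12,-9,0,0,0,0],[15,-12,0,0,0,0],[17,-14,0,0,0,0],[17,-14,0,0,0,0]]})

```text
clock: 12.45
position: [456.6, -280.6, 198.8]
ee_rot: [-0.234, 0.972, 0.001, -0.001]
contact_force: [-0.4, 0.6, -1.2]
gripper_width: 15.3
grasp_force: 59.0
```

```bash
python3 - <<'E'
from h import *
small(7)
b=cv2.imread('pics/side7.png');t=cv2.imread('pics/top7.png')
c=lambda i:cv2.resize(i,(400,400),interpolation=cv2.INTER_CUBIC)
cv2.imwrite('pics/m7.png',np.hstack([c(b[155:255,285:385]),c(t[180:280,276:376])]))
E
```

```text
top [311.5 201.8] 13 [67.4 33.5]
top [339.1 212.4] 9 [ 43.6 -31.3]
top [296.4 214.7] 13 [36.1 67.9]
top [357.7 226.1] 27 [ 12.4 -74.8]
[ -87.41814839 -277.53103351]
```

View pics/m7.png

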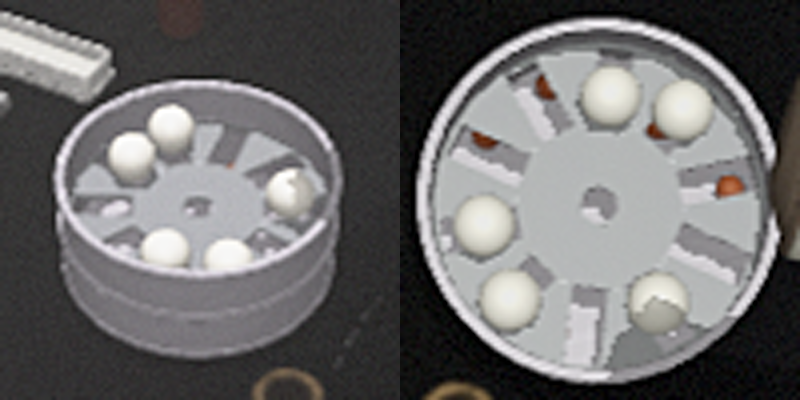

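The five large balls sit in their slots and the plate is clear. Four small balls show in the pan at top-crop pixels (545,87), (485,140), (655,130) and (731,186). The fifth must be hidden under the plate, because it is nowhere on top. Returning the rod.

advance(rows={"segments": [[1.87,-1.55,0,0,0,0],[1.87,-1.55,0,0,0,0],[1.87,-1.55,0,0,0,0],[1.87,-1.55,3.5,0,0,0],[1.87,-1.55,7,0,0,0],[1.87,-1.55,9.5,0,0,0],[1.87,-1.55,11,0,0,0],[1.87,-1.55,11.7,0,0,0],[1.87,-1.55,11.95,0,0,0],[1.87,-1.55,11.95,0,0,0]]})

```text
clock: 13.55
position: [449.8, -300.4, 81.3]
ee_rot: [-0.237, 0.971, -0.0, 0.001]
contact_force: [-0.7, -0.6, -1.2]
gripper_width: 15.2
grasp_force: 58.9
```

advance(rows={"segments": [[0,0,0,0,0,0],[0,0,0,0,0,0],[0,0,0,0,0,0]]})

```text
clock: 13.85
position: [449.3, -300.8, 81.1]
ee_rot: [-0.237, 0.972, -0.0, 0.001]
contact_force: [-0.8, 0.2, -0.7]
gripper_width: 14.8
grasp_force: 58.9
```

```bash
python3 -c "
from h import *
c=lambda i:cv2.resize(i,(400,400),interpolation=cv2.INTER_CUBIC)
cv2.imwrite('pics/m8.png',np.hstack([c(arm.get_image('side')[120:200,370:450]),c(arm.get_image('top')[230:310,415:495])]))"
```

```text
(no output)
```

View pics/m8.png

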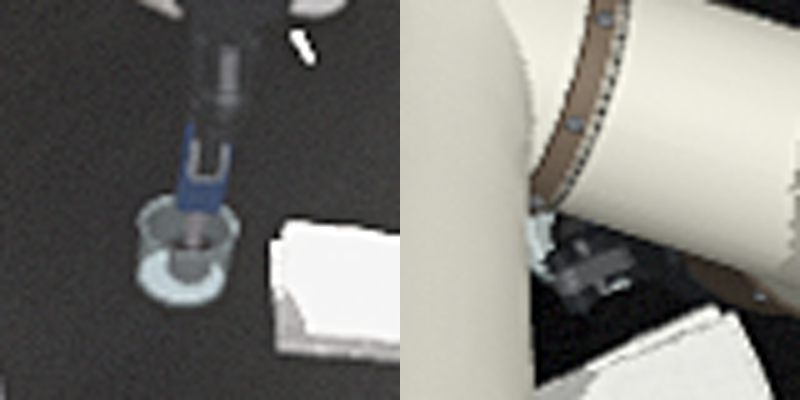

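The rod's foot is inside the beaker at side-crop pixel (188,265), at the same height as at the start. I open the gripper and retreat straight up.

advance(rows={"segments": [[0,0,0,0,0,0],[0,0,0,0,0,0],[0,0,0,0,0,0],[0,0,0,0,0,0],[0,0,0,0,0,0],[0,0,0,0,0,0],[0,0,0,0,0,0],[0,0,0,0,0,0]]}, jaw=85)

```text
clock: 14.75
position: [449.0, -300.7, 80.6]
ee_rot: [-0.237, 0.972, 0.0, -0.0]
contact_force: [-0.1, -0.6, -0.4]
gripper_width: 84.9
grasp_force: 0.0
```

advance(rows={"segments": [[0,0,-1.5,0,0,0],[0,0,-3.5,0,0,0],[0,0,-7.5,0,0,0],[0,0,-11.5,0,0,0],[0,0,-15,0,0,0],[6,0,-15,0,0,0],[12,0,-15,0,0,0],[12,0,-15,0,0,0],[12,0,-15,0,0,0]]})

```text
clock: 15.65
position: [340.2, -356.5, 231.0]
ee_rot: [-0.235, 0.972, -0.0, 0.0]
contact_force: [-0.2, 0.2, 0.4]
gripper_width: 84.6
grasp_force: 0.0
```

```bash
python3 - <<'E'
from h import *
small(9)
b=cv2.imread('pics/side9.png');t=cv2.imread('pics/top9.png')
c=lambda i:cv2.resize(i,(400,400),interpolation=cv2.INTER_CUBIC)
cv2.imwrite('pics/m9.png',np.hstack([c(b[110:250,300:440]),c(t[140:300,270:430+50][:,:])]))
E
```

```text
top [311.5 201.8] 13 [67.4 33.5]
top [339.  212.2] 8 [ 44.1 -31.1]
top [296.4 214.7] 13 [36.1 67.9]
top [357.8 226. ] 26 [ 12.6 -75.1]
[-202.58411504 -355.0588948 ]
```

View pics/m9.png

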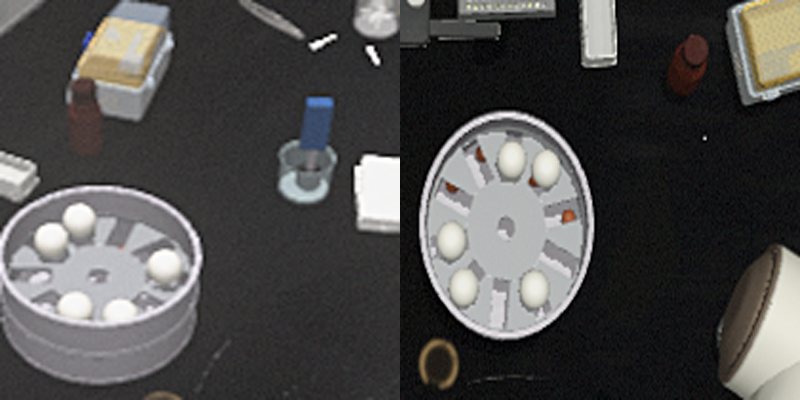

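The rod stands upright in the beaker, at side-crop pixel (316,140). All five large balls are seated, no small ball is left on the plate, and the amber bottle is undisturbed. Handing in.

```bash
python3 -c "
from bench import arm
print(arm.job_done())"
```

```text
the job is handed in; nothing more can be done
None
```

I handed the job in after about 16 s of robot time: no small ball is left on the plate (four seen in the pan, the fifth presumably hidden under the plate), all five large balls are in the sieve, the rod is back in the beaker, and no verdict was shown.

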